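Push the trumpet's main tuning slide home

ROBOT

A 6-joint arm with a two-finger parallel gripper is mounted at the origin on the work surface. World frame = base frame: x ahead of the robot, y to its left, z up, the work surface at z = 0. Lengths are in m, angles in rad, forces in N, time in s.
With the tool pointing down it reaches from about 0.425 to 0.95 m from the base axis. Payload 3.5 kg.
Tool frame: the origin (TCP) lies midway between the tips of the shut fingers; the grasp point (between the pads) lies 19 mm behind it; z points along the fingers, y is the line along which they close (so a half turn about z gives the same grasp; the last joint's range is limited). The gripper opens to 85 mm and grips with 20 to 120 N. Pads are 22 mm wide; open, the fingers measure 114 mm over their backs; the gripper's body (76 mm by 85 mm) begins 54 mm behind the grasp point. The pads swing forward as they close: fully open they stand 13 mm farther back than shut.
Start: joints at [-1.435, 0.286, 1.577, -0, 1.279, -0.15], TCP at [0.19, -0.648, 0.231] pointing down, gripper open.
Joint ranges: [-2.77, 2.77], [-0.9, 2.22], [0.21, 2.48], [-1.53, 4.67], [0.24, 2.81], [-2.84, 2.84]. Speed limits (rad/s): [2.79, 2.79, 3.14, 3.14, 3.14, 3.14].

INTERFACE

Orientations are given as a unit quaternion [x, y, z, w].
In Python, from plant import ctrl gives the robot as it stands. The module is installed in compiled form; this text tells all that it offers.
- The arm moves only by the shell command python3 -m inch 'ROWS' [FORCE]. ROWS is JSON, a list of rows, each a list of 5 numbers: the closure, from 0 (fully open) to 1 (shut), then the shift along the tool's x, y, z in m, then the turn about the tool's z in degrees. A call has 1 to 5 rows; each row is the pose to reach, as a shift and turn from the pose commanded when the call began, along the tool's axes at that moment; what a row does not reach only later rows make up. A row lasts 1/12 s, in which the tool goes at most 41.7 mm and 7.16 degrees, less where a joint would pass 70% of its speed; a pose out of reach is approached as far as the arm can. A call with a gripper value outside its range is refused whole. The fingers move at their own pace and stop on an object; FORCE is the grip in N (left out, the last holds). Time passes only in rows, so rows that repeat a pose let the fingers close. It gives the time, the measured TCP pose, the force, the opening and the grip force at its end, in the units of the state.
- ctrl.get_state(): the state, without advancing time (a new reading comes with each control period).
- ctrl.read_camera(name): name is "scene" or "top"; returns a dict with "pixels" (384x512x3 uint8, red, green, blue), "depth" (384x512 float32, m along the optical axis (not along the pixel's ray), 0 where there is no reading), "fx", "fy", "cx", "cy" (pixels), "D" ([k1, k2, p1, p2, k3] as OpenCV has them; the pictures are not rectified), "xyz" and "rotation" of the camera in the world. Camera axes: x right, y down, z forward; pixel columns grow to the right and rows downward; lengths in m; the calibration is good to about 2 mm. A picture is of the moment at which its call begins.
- ctrl.sign_off(): hands the job in; it is judged then, once.
Trained networks look in a picture, given as the dict that the camera call returned (one of the last four; its "shot" number tells which), for a name from the list of things; names that differ only in an ending like _2 or _b are one class to them, and where a whole thing is asked for, a point or a joint stands for the part that bears it (a point fixed in the world has none). Each returns a list of dicts, best first, with "score" (0 to 1); they miss things now and then, are a little off and sometimes report something else, mostly with a low value. They report only what shows in the picture. A call takes as long as a camera call.
- ctrl.spot_in(query, picture): "at" ([column, row] in pixels, amid what is visible of it).
- ctrl.tip_of(query, picture): "at" ([column, row] in pixels: a listed point, or the origin of a listed thing).
The state is a dict: "time": time; "qpos": joint angles; "dq": joint speeds; "joint_efforts": joint torques, N m; "eef_pos": TCP position; "tcp_rot": TCP orientation; "contact_force": force on the tool from outside, world axes, zero at the start; "wrist_torque": the same for the moment, N m; "opening": opening from 0.0 (shut) to 1.0 (fully open); "finger_force": force on a finger pad.
Only numpy, scipy, OpenCV 4.12 (cv2) and the standard library are available. Lean on these libraries where they do the work, as an engineer would, in place of code of your own. Each camera call takes 0.05 s, during which the arm holds its last target. There are 200 camera calls.

TASK

The leadpipe in the vise has its main tuning slide standing part-way out after lapping. With your fingertips, push gently on the outside of the slide's U-shaped bow until the slide is fully home, with its ferrules against the ends of the outer tubes, then take your hand clear. Do not pinch or hook the slide, do not draw it further out, do not ram it, and leave the other things on the bench as they are.

Things in the scene. Friction and masses are not known exactly. Their poses are not given: they have to be found in the camera images.
- slide (a joint): how far the main tuning slide stands out of the outer tubes, in m: 0 = fully home, where the ferrules meet the tube ends at a rigid stop; it starts 0.03 to 0.06 out and must not be drawn further out. It runs straight and level, drags with about 5 N of steady friction and stays where it is left (no spring)
- bow (a point): the point to push: outermost point of the tuning slide's half-round bow, on its outer face, midway in height between the slide's two legs, 86 mm above the bench; moves with the slide. Its y axis points level, straight outward along the slide (push along -y), z up, x square to the plane of the bow. Brass tube 13 mm thick, outer radius of the bow 34 mm; thin, it dents above about 40 N
- vise: small blue bench vise, fixed; jaws 75 mm wide with copper pads, tops 121 mm above the bench; 240 mm long in all. Origin at the centre of its round base, on the bench; y runs along the jaws, z up, its screw and handle point to -x. It grips the 13 mm leadpipe, 285 mm long, along y at height 114 mm, whose outer slide tube ends at y = 150 mm
- mouthpiece: silver trumpet mouthpiece standing on its rim, loose, 27 mm across, 87 mm tall; origin at the centre of its underside. To be left alone
- cork_stopper: tan tapered cork stopper standing on its wide end, loose, 32 mm across, 32 mm tall; origin at the centre of its underside. To be left alone
- spring_retainer: small flanged brass cup (valve spring retainer) standing on its flange, loose, 24 mm across, 18 mm tall; origin at the centre of its underside. To be left alone
- feeler_gauge_case: steel feeler gauge case lying flat, loose, 108 mm long (along its x axis), 16 mm wide, 15 mm high; origin at the centre of its underside. To be left alone
- tube_ends (a point): fixed point midway between the mouths of the two outer tubes that the slide runs in, 86 mm above the bench, axes as bow. The tubes are level, one exactly above the other, centre lines 114 and 58 mm above the bench, 16 mm thick at the ferrules. With the slide home, bow is 52 mm out from here along y; otherwise farther by the joint value

How it is judged:
By the outcome, as a careful person would: the job done as asked, in the order asked, and still so for the second after the job is handed in, with the robot touching nothing.
It also fails if it takes over 35 s, if anything falls off the work surface, if the arm or the gripper's body presses on something with over 40 N, if the wrist force passes 120 N, or if a joint passes its speed limit or range.

## Working session

There is one attempt and no reset: what is moved stays moved. The work goes in short steps, Python scripts to look and compute and a shell command to move; the robot and the scene stay as the last step left them, time stands still between calls to the robot, and variables do not carry over. Pictures are saved under pics/ and viewed, at most 10 in all, crops included, and the job is handed in when it is done.

```bash
mkdir -p pics; cat > h.py <<'E'
import numpy as np, cv2
from plant import ctrl
from scipy.spatial.transform import Rotation as R
def rot(c):
    r=np.array(c["rotation"],float)
    return r if r.shape==(3,3) else R.from_quat(r).as_matrix()
def ray(c,uv):
    K=np.array([[c["fx"],0,c["cx"]],[0,c["fy"],c["cy"]],[0,0,1]])
    p=cv2.undistortPoints(np.array([[uv]],float),K,np.array(c["D"],float))[0,0]
    return rot(c)@np.array([p[0],p[1],1])
def at_z(c,uv,z):
    o=np.array(c["xyz"]);d=ray(c,uv);return o+d*(z-o[2])/d[2]
def by_depth(c,uv):
    u,v=np.round(uv).astype(int);w=c["depth"][v-1:v+2,u-1:u+2];w=w[w>0]
    return np.array(c["xyz"])+ray(c,uv)*np.median(w) if len(w) else None
E
python3 - <<'E'
from h import *
np.set_printoptions(precision=4,suppress=True)
s=ctrl.get_state();print(s["eef_pos"],s["tcp_rot"],s["opening"])
ims=[]
for n in("scene","top"):
    c=ctrl.read_camera(n);print(n,c["xyz"]);cv2.imwrite(f"pics/{n}0.png",c["pixels"][:,:,::-1])
    for q,z in(("bow",.086),("tube_ends",.086),("vise",0),("mouthpiece",0),("cork_stopper",0),("spring_retainer",0),("feeler_gauge_case",0)):
        for d in ctrl.tip_of(q,c)[:2]: print(q,round(d["score"],2),np.array(d["at"]),at_z(c,d["at"],z),by_depth(c,d["at"]))
E
```

```text
[ 0.1902 -0.6469  0.2299] [ 0.9898  0.1424 -0.     -0.0012] 0.9993537973569769
scene [ 0.9534 -0.1413  0.6053]
bow 0.85 [274.7 204.9] [0.6039 0.0606 0.086 ] [0.5467 0.0936 0.001 ]
tube_ends 0.59 [232.  216.6] [ 0.5901 -0.0214  0.086 ] [ 0.5303 -0.0017  0.0006]
vise 0.94 [159.7 260.3] [ 0.5582 -0.1718  0.    ] [ 0.6256 -0.1666  0.1031]
mouthpiece 0.84 [264.1 273.8] [ 0.6808 -0.0043  0.    ] [ 0.6869 -0.0074  0.0135]
mouthpiece 0.64 [272.2 205.1] [0.5439 0.0889 0.    ] [0.608  0.0529 0.0948]
cork_stopper 0.71 [233.6 206.1] [0.5058 0.0135 0.    ] [ 0.594  -0.017   0.1193]
spring_retainer 0.46 [260.5 197.1] [0.5116 0.077  0.    ] [0.599  0.0338 0.1197]
feeler_gauge_case 0.79 [213.5 304.8] [ 0.6919 -0.1134  0.    ] [ 0.6977 -0.114   0.0133]
top [0.4515 0.039  0.7388]
bow 0.87 [256.3 166.2] [0.6076 0.0678 0.086 ] [ 0.6284  0.0716 -0.001 ]
tube_ends 0.95 [317.  175.7] [ 0.5938 -0.0293  0.086 ] [ 0.5865 -0.0258  0.1196]
vise 0.93 [395.5 200.6] [ 0.5698 -0.1772  0.    ] [ 0.5523 -0.1452  0.1096]
mouthpiece 0.48 [297.6 140.6] [ 0.6775 -0.0028  0.    ] [ 0.6693 -0.0013  0.027 ]
mouthpiece 0.35 [254.7 229.5] [0.5132 0.0714 0.    ] [0.5128 0.0712 0.0059]
cork_stopper 0.59 [288.4 236.2] [0.5027 0.0117 0.    ] [0.5006 0.0129 0.0309]
spring_retainer 0.5 [251.  228.8] [0.5143 0.078  0.    ] [0.514  0.0778 0.0036]
feeler_gauge_case 0.75 [355.1 132.7] [ 0.6941 -0.1076  0.    ] [ 0.6904 -0.1054  0.0114]
```

View pics/scene0.png

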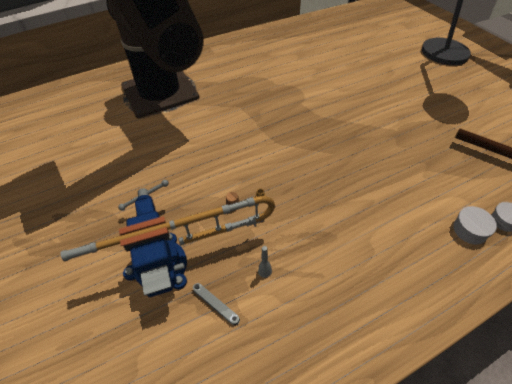

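View pics/top0.png

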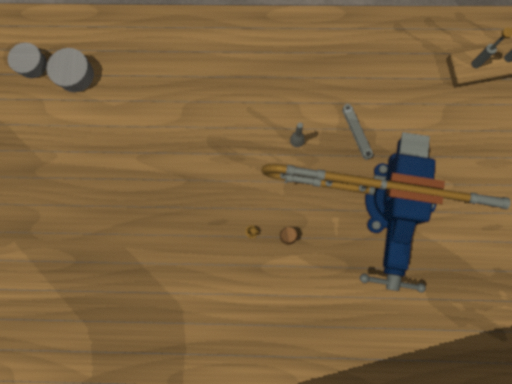

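The top view shows the bow's tip near (262,171), slightly off the network's (256,166). The slide points along roughly (0.15, 0.99), and the small parts sit clear of its line. I'll move over with shut fingers and refine the position on the way.

```bash
python3 -m inch '[[1,0.028,-0.028,0,0],[1,0.056,-0.056,0,0],[1,0.084,-0.083,0,0],[1,0.112,-0.111,0,0],[1,0.14,-0.139,0,0]]'
python3 -m inch '[[1,0.028,-0.028,0,0],[1,0.056,-0.056,0,0],[1,0.084,-0.083,0,0],[1,0.112,-0.111,0,0],[1,0.14,-0.139,0,0]]'
python3 -m inch '[[1,0.028,-0.028,0,0],[1,0.056,-0.056,0,0],[1,0.084,-0.083,0,0],[1,0.112,-0.111,0,0],[1,0.14,-0.139,0,0]]'
python3 -m inch '[[1,0.028,-0.028,0,0],[1,0.056,-0.056,0,0],[1,0.084,-0.083,0,0],[1,0.112,-0.111,0,0],[1,0.14,-0.139,0,0]]'
```

```text
time: 1.22
eef_pos: [0.286, -0.4732, 0.2313]
tcp_rot: [0.99, 0.142, 0.0, 0.0]
contact_force: [0.2, -0.7, -0.3]
opening: 0.297
finger_force: 0.0
time: 1.63
eef_pos: [0.3812, -0.3002, 0.2317]
tcp_rot: [0.99, 0.142, 0.0, 0.0]
contact_force: [0.1, -0.9, 0.2]
opening: 0.001
finger_force: 0.0
time: 2.05
eef_pos: [0.4764, -0.1272, 0.2318]
tcp_rot: [0.99, 0.142, 0.001, 0.0]
contact_force: [0.9, -0.5, -0.0]
opening: 0.001
finger_force: 0.0
time: 2.47
eef_pos: [0.5716, 0.0457, 0.2317]
tcp_rot: [0.99, 0.143, 0.0, 0.0]
contact_force: [0.1, -0.3, 0.4]
opening: -0.002
finger_force: 0.0
```

```bash
python3 -m inch '[[1,0.015,-0.015,0,6.5],[1,0.03,-0.03,0,13],[1,0.045,-0.045,0,19.5],[1,0.06,-0.06,0,25.2],[1,0.068,-0.067,0,25.2]]'
python3 - <<'E'
from h import *
np.set_printoptions(precision=4,suppress=True)
s=ctrl.get_state();print(s["eef_pos"],s["tcp_rot"],s["opening"],s["qpos"])
u=np.array([.1525,.9883,0]);n=np.array([.9883,-.1525,0]);V=np.array([.5698,-.1772,0])
for m in("scene","top"):
    c=ctrl.read_camera(m);cv2.imwrite(f"pics/{m}1.png",cv2.resize(c["pixels"][60:280,130:400,::-1],None,fx=2.9,fy=2.7))
    for q in("bow","tube_ends"):
        for d in ctrl.tip_of(q,c)[:1]:
            p=at_z(c,d["at"],.086);print(m,q,d["score"],p,(p-V)@u,(p-V)@n)
    v,w=np.nonzero(c["depth"]>0);P=[]
    K=np.array([[c["fx"],0,c["cx"]],[0,c["fy"],c["cy"]],[0,0,1]])
    r=cv2.undistortPoints(np.c_[w,v].astype(float)[:,None],K,np.array(c["D"],float))[:,0]
    P=np.array(c["xyz"])+(np.c_[r,np.ones(len(r))]*c["depth"][v,w][:,None])@rot(c).T
    a=(P-V)@u;b=(P-V)@n
    for lo in np.arange(.16,.27,.01):
        k=(a>lo)&(a<lo+.01)&(abs(b)<.03)&(P[:,2]>.03)&(P[:,2]<.135)
        if k.any(): print(m,round(lo,3),k.sum(),a[k].max(),np.median(b[k]),b[k].min(),b[k].max(),P[k,2].min(),P[k,2].max())
E
```

```text
time: 2.88
eef_pos: [0.6178, 0.1292, 0.2314]
tcp_rot: [0.997, -0.077, 0.0, -0.0]
contact_force: [0.8, 0.4, -0.1]
opening: -0.003
finger_force: 0.0
[0.6178 0.1292 0.2314] [ 0.997  -0.0769  0.0002 -0.0003] -0.003308154183979693 [0.0454 0.1911 1.6903 0.0006 1.2598 1.77  ]
scene bow 0.66 [0.6062 0.0599 0.086 ] 0.23987005665984812 -0.00015245720549107977
scene tube_ends 0.57 [ 0.588  -0.0233  0.086 ] 0.1549128558855088 -0.005474747276773278
scene 0.16 70 0.16997486107100984 0.0005617016494144562 -0.008148642276699869 0.0037622815143691386 0.05687515725608672 0.12113982071867219
scene 0.17 67 0.17995432529787678 0.00044415307655883076 -0.007207741943260926 0.003726906946216429 0.05598058568832798 0.12165507060241604
scene 0.18 79 0.1898306264257471 0.00024679195724584905 -0.00898656862824163 0.0053102535581499586 0.045170070922775474 0.12240503718574308
scene 0.19 95 0.19996477815862254 0.0014164244031424074 -0.00880933380527715 0.005840148329945629 0.045271148482495804 0.12311425423622036
scene 0.2 110 0.20976606721376426 -0.0005127645089741235 -0.00792567399264764 0.004425492846516238 0.
[... 1013 characters left out ...]
2099106808709781
top 0.19 115 0.1999823416125879 -0.005793872535534758 -0.011776139507789586 0.004385597719625476 0.04580067870854532 0.12361128066199145
top 0.2 102 0.20998097890945858 -0.005463761424794898 -0.010329454195936389 0.0021151121073034345 0.04693603905207133 0.12218270752520277
top 0.21 98 0.21989037751275672 -0.005434240857070077 -0.01017710666806786 0.0023588860404884864 0.0578404913628936 0.12101321304722557
top 0.22 89 0.22997045192276375 -0.006497376530304412 -0.010207285418952465 0.0016563903878722421 0.0614157406640663 0.11758096796530026
top 0.23 55 0.2391771625957003 -0.007824108563750019 -0.010619138153509488 0.0009728933301623099 0.0738999911156557 0.11027451840896063
```

```bash
python3 -m inch '[[1,-0.003,0,0.035,0],[1,-0.003,0,0.07,0],[1,-0.003,0,0.105,0],[1,-0.003,0,0.14,0],[1,-0.003,0,0.155,0]]'
python3 -m inch '[[1,0,0.012,0,0],[1,0,0.022,0,0],[1,0,0.03,0,0],[1,0,0.036,0,0],[1,0,0.038,0,0]]'
python3 - <<'E'
from h import *
for m in("scene","top"):
    c=ctrl.read_camera(m);cv2.imwrite(f"pics/{m}2.png",cv2.resize(c["pixels"][100:260,180:340,::-1],None,fx=3.5,fy=3.5))
E
```

```text
time: 3.6
eef_pos: [0.6105, 0.1262, 0.0709]
tcp_rot: [0.997, -0.077, -0.004, 0.001]
contact_force: [-0.3, 0.7, -1.1]
opening: -0.004
finger_force: 0.0
time: 4.02
eef_pos: [0.6098, 0.0883, 0.0788]
tcp_rot: [0.997, -0.078, 0.002, -0.0]
contact_force: [0.6, -0.2, 1.0]
opening: 0.005
finger_force: 0.0
```

View pics/scene2.png

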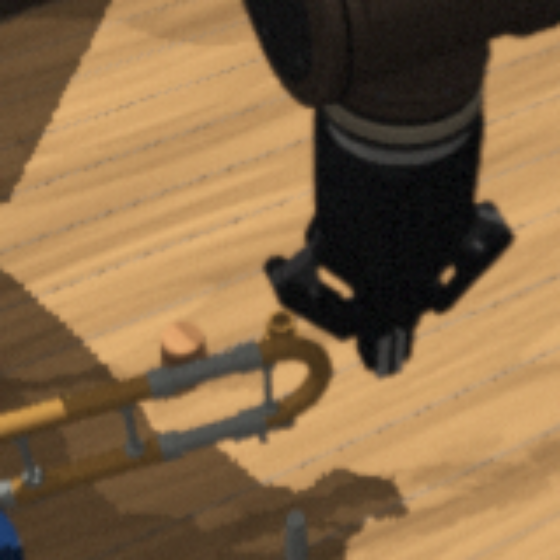

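View pics/top2.png

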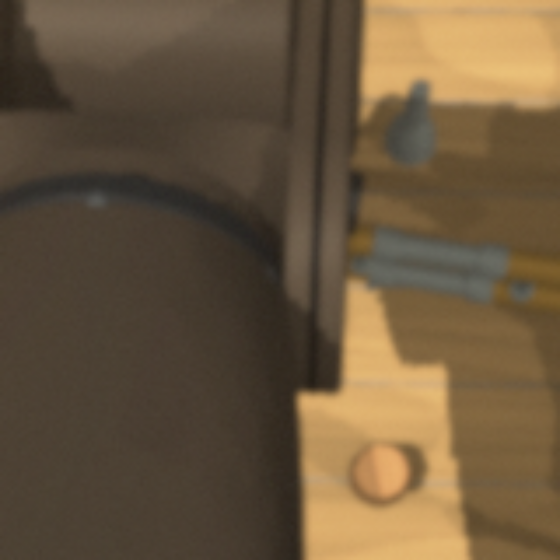

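The scene view shows the finger linkages sticking out along the closing line, above and ahead of the fingertips, so they could reach the bow (tip at about (330,370)) first. I'll back off and turn 90°, so the flat side of the shut fingertips does the pushing.

```bash
python3 -m inch '[[1,0,-0.025,0,0],[1,0,-0.045,0,-6],[1,0,-0.045,0,-12],[1,0,-0.045,0,-18],[1,0,-0.045,0,-25]]'
python3 -m inch '[[1,0,0,0,-7],[1,0,0,0,-14],[1,0,0,0,-21],[1,0,0,0,-28],[1,0,0,0,-35]]'
python3 -m inch '[[1,0,0,0,-7],[1,0,0,0,-14],[1,0,0,0,-21],[1,0,0,0,-28],[1,0,0,0,-30]]'
python3 -m inch '[[1,-0.012,0,0,0],[1,-0.024,0,0,0],[1,-0.032,0,0,0],[1,-0.038,0,0,0],[1,-0.04,0,0,0]]'
python3 - <<'E'
from h import *
V=np.array([.5698,-.1772,0]);u=np.array([.1525,.9883,0]);n=np.array([.9883,-.1525,0])
s=ctrl.get_state();p=s["eef_pos"]-V;print(p@u,p@n,s["contact_force"])
for m in("scene",):
    c=ctrl.read_camera(m);cv2.imwrite(f"pics/{m}3.png",cv2.resize(c["pixels"][100:260,180:340,::-1],None,fx=3.5,fy=3.5))
E
```

```text
time: 4.53
eef_pos: [0.6157, 0.1355, 0.0771]
tcp_rot: [0.99, 0.144, 0.001, -0.0]
contact_force: [1.4, 0.2, -0.3]
opening: 0.001
finger_force: 0.0
time: 4.95
eef_pos: [0.6157, 0.135, 0.0771]
tcp_rot: [0.9, 0.435, 0.001, 0.0]
contact_force: [-0.0, -0.2, 0.3]
opening: 0.002
finger_force: 0.0
time: 5.37
eef_pos: [0.6157, 0.135, 0.0771]
tcp_rot: [0.758, 0.653, 0.001, 0.0]
contact_force: [1.0, 0.4, 0.5]
opening: 0.005
finger_force: 0.0
time: 5.78
eef_pos: [0.609, 0.0935, 0.0764]
tcp_rot: [0.76, 0.65, -0.0, 0.0]
contact_force: [0.3, -0.2, 0.6]
opening: -0.001
finger_force: 0.0
0.273519103221248 -0.002496670026933086 [ 0.27091735 -0.19660433  0.57922361]
```

View pics/scene3.png

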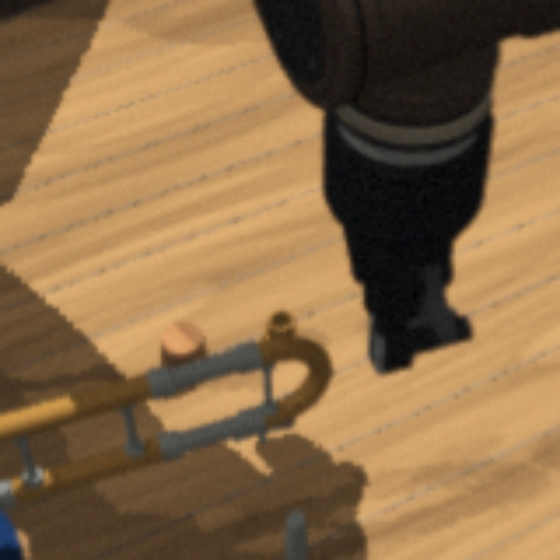

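The profile is now clear: the fingertip side faces the bow's outermost point at about (330,370). Advancing gently.

```bash
python3 -m inch '[[1,-0.004,0,0,0],[1,-0.008,0,0,0],[1,-0.011,0,0,0],[1,-0.013,0,0,0],[1,-0.015,0,0,0]]'
python3 -m inch '[[1,-0.002,0,0,0],[1,-0.004,0,0,0],[1,-0.006,0,0,0],[1,-0.008,0,0,0],[1,-0.01,0,0,0]]'
```

```text
time: 6.25
eef_pos: [0.6069, 0.0801, 0.0763]
tcp_rot: [0.759, 0.651, -0.0, -0.0]
contact_force: [-0.5, -0.2, -0.5]
opening: 0.001
finger_force: 0.0
time: 6.67
eef_pos: [0.6054, 0.0708, 0.0764]
tcp_rot: [0.76, 0.65, 0.001, -0.001]
contact_force: [1.0, 4.9, -0.6]
opening: -0.0
finger_force: 2.5
```

```bash
python3 -m inch '[[1,-0.002,0,0,0],[1,-0.004,0,0,0],[1,-0.006,0,0,0],[1,-0.008,0,0,0],[1,-0.01,0,0,0]]'
python3 -m inch '[[1,-0.002,0,0,0],[1,-0.004,0,0,0],[1,-0.006,0,0,0],[1,-0.008,0,0,0],[1,-0.01,0,0,0]]'
```

```text
time: 7.08
eef_pos: [0.6041, 0.0617, 0.0764]
tcp_rot: [0.76, 0.65, 0.001, -0.001]
contact_force: [1.8, 6.3, -0.8]
opening: 0.0
finger_force: 2.6
time: 7.5
eef_pos: [0.6027, 0.0518, 0.0764]
tcp_rot: [0.76, 0.65, 0.001, -0.0]
contact_force: [2.0, 5.5, -1.2]
opening: 0.003
finger_force: 2.6
```

```bash
python3 -m inch '[[1,-0.0015,0,0,0],[1,-0.003,0,0,0],[1,-0.0045,0,0,0],[1,-0.006,0,0,0],[1,-0.0075,0,0,0]]'
python3 -m inch '[[1,-0.001,0,0,0],[1,-0.002,0,0,0],[1,-0.003,0,0,0],[1,-0.004,0,0,0]]'
```

```text
time: 7.92
eef_pos: [0.6016, 0.0444, 0.0764]
tcp_rot: [0.76, 0.65, 0.001, -0.0]
contact_force: [2.5, 5.1, -0.1]
opening: -0.002
finger_force: 2.6
time: 8.25
eef_pos: [0.601, 0.0405, 0.0764]
tcp_rot: [0.76, 0.65, 0.001, -0.0]
contact_force: [2.1, 5.2, -1.7]
opening: -0.0
finger_force: 2.6
```

Still sliding at about 5 N, with the stop close. I'll use small steps and read the force after each call.

```bash
python3 -m inch '[[1,-0.0008,0,0,0],[1,-0.0016,0,0,0],[1,-0.0024,0,0,0]]'
```

```text
time: 8.5
eef_pos: [0.6007, 0.0381, 0.0764]
tcp_rot: [0.76, 0.65, 0.001, -0.0]
contact_force: [2.1, 4.8, -2.2]
opening: 0.004
finger_force: 2.6
```

```bash
python3 -m inch '[[1,-0.0008,0,0,0],[1,-0.0016,0,0,0],[1,-0.0024,0,0,0]]'
```

```text
time: 8.75
eef_pos: [0.6005, 0.0366, 0.0765]
tcp_rot: [0.76, 0.65, 0.003, -0.001]
contact_force: [2.3, 10.1, -0.6]
opening: -0.001
finger_force: 5.0
```

```bash
python3 -m inch '[[1,-0.0006,0,0,0],[1,-0.0006,0,0,0]]'
```

```text
time: 8.92
eef_pos: [0.6005, 0.0366, 0.0764]
tcp_rot: [0.76, 0.65, 0.003, -0.001]
contact_force: [3.0, 9.3, -1.7]
opening: -0.004
finger_force: 4.9
```

```bash
python3 -m inch '[[1,-0.001,0,0,0],[1,-0.001,0,0,0],[1,-0.001,0,0,0]]'
python3 - <<'E'
from h import *
c=ctrl.read_camera("scene");cv2.imwrite("pics/scene4.png",cv2.resize(c["pixels"][140:290,120:290,::-1],None,fx=4,fy=4))
E
```

```text
time: 9.17
eef_pos: [0.6005, 0.0366, 0.0765]
tcp_rot: [0.76, 0.65, 0.004, -0.002]
contact_force: [3.1, 11.0, -1.6]
opening: 0.003
finger_force: 6.2
```

View pics/scene4.png

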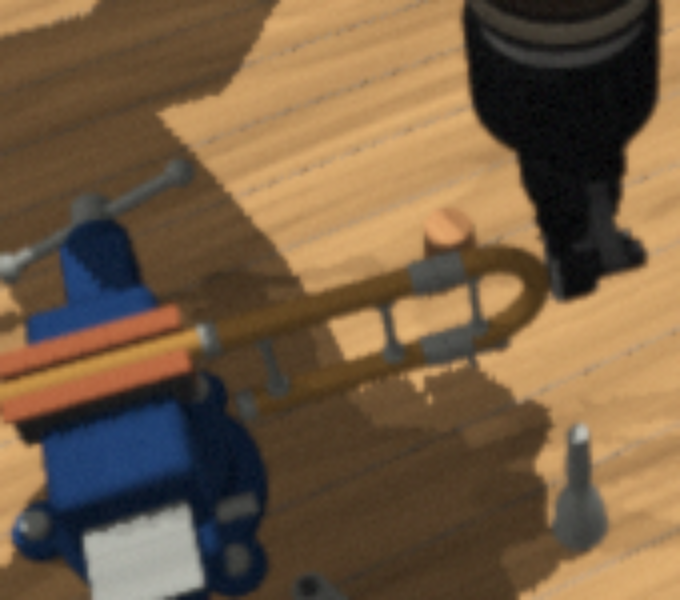

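The picture shows the exposed grey legs gone, with only the ferrules left at (437,270) and (447,343). The tip no longer advances as the force rises, so the slide is at its stop. Retracting straight back, then up.

```bash
python3 -m inch '[[1,0.004,0,0,0],[1,0.015,0,0,0],[1,0.035,0,0,0],[1,0.06,0,0,0],[1,0.08,0,0,0]]'
python3 -m inch '[[1,0.02,0,-0.03,0],[1,0.03,0,-0.06,0],[1,0.03,0,-0.09,0],[1,0.03,0,-0.1,0],[1,0.03,0,-0.1,0]]'
python3 - <<'E'
from h import *
u=np.array([.1525,.9883,0])
P={}
for m in("scene","top"):
    c=ctrl.read_camera(m);cv2.imwrite(f"pics/{m}5.png",cv2.resize(c["pixels"][110:270,120:340,::-1],None,fx=3.5,fy=3.5))
    r={q:at_z(c,ctrl.tip_of(q,c)[0]["at"],.086) for q in("bow","tube_ends")}
    print(m,r,(r["bow"]-r["tube_ends"])@u-.052)
E
```

```text
time: 9.63
eef_pos: [0.6119, 0.1129, 0.0764]
tcp_rot: [0.76, 0.65, -0.0, 0.0]
contact_force: [-0.2, 0.1, -0.7]
opening: -0.004
finger_force: 0.0
time: 10.05
eef_pos: [0.6187, 0.1419, 0.1807]
tcp_rot: [0.759, 0.651, 0.003, 0.003]
contact_force: [0.7, -0.1, 0.2]
opening: 0.002
finger_force: 0.0
scene {'bow': array([0.60050044, 0.02258567, 0.086     ]), 'tube_ends': array([ 0.59081094, -0.02897695,  0.086     ])} 0.0004369843830127895
top {'bow': array([0.60152143, 0.03126518, 0.086     ]), 'tube_ends': array([ 0.59133822, -0.02885355,  0.086     ])} 0.008968275944801166
```

View pics/scene5.png

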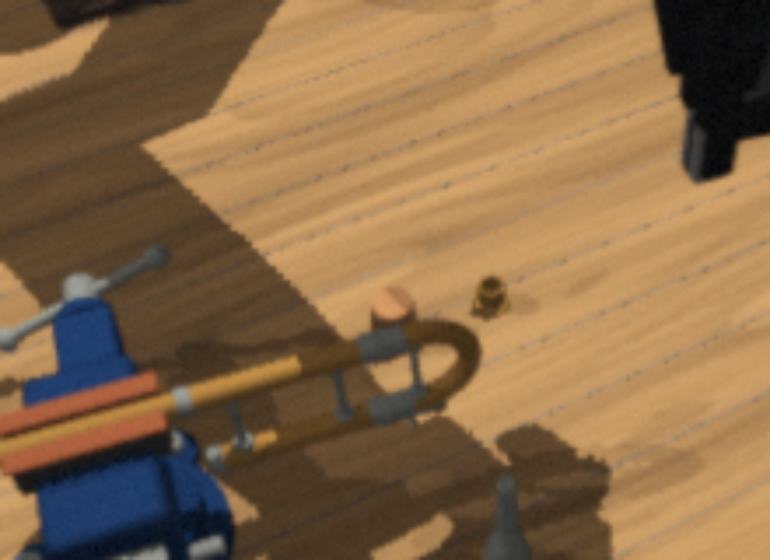

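The slide stays home, the hand is clear, and the other things haven't been disturbed.

```bash
python3 -c "
from plant import ctrl
print(ctrl.sign_off())"
```

```text
the job is handed in; nothing more can be done
None
```

I pushed the tuning slide home to its rigid stop, moved the hand clear and handed the job in; the push held near 5 N while sliding and read about 11 N against the stop.

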